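# Chock a bottle on the tilted display board

### The arm

A 6-joint arm with a two-finger parallel gripper is mounted at the origin on the work surface. World frame = base frame: x ahead of the robot, y to its left, z up, the work surface at z = 0. Lengths are in m, angles in rad, forces in N, time in s.
With the tool pointing down it reaches from about 0.325 to 0.775 m from the base axis. Payload 5.5 kg.
Tool frame: the origin (TCP) lies on the front face of the gripper's body, between the roots of the fingers; the fingertips stand 73 mm ahead of it and the grasp point (between the pads) lies 54 mm ahead of it; z points along the fingers, y is the line along which they close (so a half turn about z gives the same grasp; the last joint's range is limited). The gripper opens to 85 mm and grips with 20 to 120 N. Pads are 22 mm wide; open, the fingers measure 114 mm over their backs; the gripper's body (76 mm by 85 mm) begins 54 mm behind the grasp point. The pads swing forward as they close: fully open they stand 13 mm farther back than shut.
Start: joints at [1.195, 0.091, 1.231, -0, 1.82, -0.057], TCP at [0.188, 0.57, 0.304] pointing down, gripper open.
Joint ranges: [-2.87, 2.87], [-0.86, 2.18], [0.17, 2.46], [-1.51, 4.65], [0.06, 2.69], [-2.65, 2.65]. Speed limits (rad/s): [2.57, 2.57, 3.01, 3.14, 3.14, 3.14].

### API

Orientations are given as a rotation vector (axis times angle).
In Python, from plant import robot gives the robot as it stands. The module is installed in compiled form; this text tells all that it offers.
- The arm moves only by the tool servo_tool, never from a script. Its argument "steps" is a list that holds one entry, the list of rows, each a list of 7 numbers: the turn, a rotation vector about the tool's x, y, z in rad, then the shift along the tool's x, y, z in mm, then the gripper command: -1 is fully open, 1 is shut, values between are in proportion. A call has 1 to 20 rows; each row shifts and turns the commanded pose from where the row before left it, along the tool's axes as they then stand; what a row does not reach is not made up. A row lasts 1/12 s, in which the tool goes at most 41.7 mm and 7.16 degrees, less where a joint would pass 70% of its speed; a pose out of reach is approached as far as the arm can. A call is refused whole if a number of a shift passes 41.7 or a number of a turn 0.125, either way. A call with a gripper value outside its range is refused whole. The fingers move at their own pace and stop on an object; "newtons" is the grip in N (left out, the last holds). Time passes only in rows, so rows that do not move let the fingers close. It gives the time, the measured TCP pose, the force, the opening and the grip force at its end, in the units of the state.
- robot.observe(): the state, without advancing time (a new reading comes with each control period).
- robot.get_image(name): name is "side" or "top" or "wrist"; returns the picture (384x512x3 uint8, red, green, blue); there is no depth.
- robot.camera_info(name): a dict with "fx", "fy", "cx", "cy" (pixels), "xyz" and "orientation" of the camera in the world; the wrist camera has in their place "mount" (4x4, takes a point from camera to tool coordinates, whose origin is the TCP and whose axes are the flange's). Camera axes: x right, y down, z forward; pixel columns grow to the right and rows downward; lengths in m; the calibration is good to about 2 mm. The wrist camera is an equidistant fisheye: a pixel r from the principal point sees the ray r / f radians off the axis. A picture is of the moment at which its call begins: read the wrist's pose just before it. camera_info takes no time and is no camera call.
- robot.sign_off(): hands the job in; it is judged then, once.
Trained networks look in the newest picture that a camera, given by its name, has taken for a name from the list of things; names that differ only in an ending like _2 or _b are one class to them, and where a whole thing is asked for, a point or a joint stands for the part that bears it (a point fixed in the world has none). Each returns a list of dicts, best first, with "p" (0 to 1); they miss things now and then, are a little off and sometimes report something else, mostly with a low value. They report only what shows in the picture. A call takes as long as a camera call. They do not tell look-alikes from the thing itself.
- robot.spot_in(thing, camera): "centre" ([column, row] in pixels, amid what is visible of it).
- robot.silhouettes(thing, camera): "region" (384x512 bool, what is visible of it) and "centre" ([column, row] in pixels, amid what is visible of it).
- robot.tip_of(thing, camera): "centre" ([column, row] in pixels: a listed point, or the origin of a listed thing).
The state is a dict: "t": time; "joint_positions": joint angles; "qvel": joint speeds; "tau": joint torques, N m; "position": TCP position; "tcp_rot": TCP orientation; "ft_force": force on the tool from outside, world axes, zero at the start; "ft_torque": the same for the moment, N m; "grip_width": opening from 0.0 (shut) to 1.0 (fully open); "grip_force": force on a finger pad.
Only numpy, scipy, OpenCV 4.12 (cv2) and the standard library are available. Lean on these libraries where they do the work, as an engineer would, in place of code of your own. Each camera call takes 0.05 s, during which the arm holds its last target. There are 200 camera calls.

### The job

Put the yellow chock on the tilted cork board, flat, its back against the dark lip near the low edge and its two sloping toes uphill, and let go of it. Then lift the green bottle from its cradle, lay it gently across the slope in the middle of the board, between the two red stripes and on the uphill side of the chock, and, still holding it, press it snugly but gently (about as hard as a door bell) against both toes before you let go, so that it stays put; it must never roll loose. Do not change the board's tilt or disturb the shot glasses.

Things in the scene. Friction and masses are not known exactly. Their poses are not given: they have to be found in the camera images.
- bottle: Green glass bottle, red cap, white label, 0.3 to 0.55 kg, lying in the cradle. Cylindrical body 56 mm in diameter, 140 mm long; shoulder, neck and 28 mm cap make 195 mm. Origin on its axis, mid-length of the cylinder; x runs along the bottle to the cap (cap end at x = 125 mm, base at -70 mm). Balance point about 10 mm from the origin towards the cap. The cap may end on either side.
- cradle: Fixed wooden cradle, base 160 x 100 x 10 mm, two light V saddles (14 mm thick, 56 mm either side of the middle along x). They carry the bottle along the cradle's x axis, its axis 50 mm above the table; 98 mm of room for fingers between the saddles. Origin: centre of the underside.
- chock: Loose yellow wooden chock, 0.34 kg, 148 mm wide (y), z up, flat on the table at the start. Origin on the underside, below its upright grip block: 18 mm thick (x), 64 mm wide (y), 46 mm high, on a cross bar 18 x 148 x 20 mm. Two feet, 40 mm wide, 18 mm high, centred at y = +-54 mm (68 mm gap for a finger), run from the bar to x = 57 mm and carry the toes, which point to +x.
- feet (a point): On the chock, between the ends of its yellow feet, x = 57 mm, underside level; axes as the chock's. Two linked black rubber toes slide out of the feet; their extension differs each time, is not given and is locked (under 35 N). They slope down at 60 degrees to a 2 mm edge at x = 77 to 95 mm. A bottle on the same surface touches them with its axis 94 to 112 mm ahead of the chock's origin.
- stand: Fixed base of the display stand, dark wood 260 x 270 x 12 mm with brass cheeks along the board's sides (up to 78 mm high, 130 mm either side of the middle). Origin: centre of the underside; its x axis points uphill (horizontally), towards the high edge of the board; y to the left.
- band (a point): On the cork, midway between two red stripes (68 mm apart) and midway across. x points up the slope, y across, z square out of the surface. Board 240 mm across, x = -142 to +98 mm here; dark lip across it 8 mm high, 6 mm thick, uphill face at x = -112 mm (chock's origin at -103 when backed on it). Bottle's middle belongs within 25 mm along, 35 mm across of this point; its axis then 28 mm up.
- top_edge (a point): Middle of the board's high edge, on the upper surface (98 mm uphill of the band point).
- board (a joint): Tilt of the cork board, rad: 0 would be level, growing as the high edge rises; 0.14 to 0.24 at the start. Stiff friction hinge along the low edge: it keeps its tilt under ordinary handling (about 12 N m to move it). Leave it.
- shot0: Loose empty shot glass, 48 mm across, 62 mm high, bystander in front of the stand, to the right. Origin: centre of its foot.
- shot1: As shot0, in front of the stand, to the left.
- shot2: As shot0, beyond the stand, to the right.
- shot3: As shot0, beyond the stand, to the left.
Not all that is in view belongs to the job. Of the things that look like the chock, the largest one is meant.

How it is judged:
By the outcome, as a careful person would: the job done as asked, in the order asked, and still so for the second after the job is handed in, with the robot touching nothing.
It also fails if it takes over 67 s, if anything falls off the work surface, if the arm or the gripper's body presses on something with over 40 N, if the wrist force passes 120 N, or if a joint passes its speed limit or range.

## Working session

There is one attempt and no reset: what is moved stays moved. The work goes in short steps, Python scripts to look and compute and a tool call to move; the robot and the scene stay as the last step left them, time stands still between calls to the robot, and variables do not carry over. Pictures are saved under pics/ and viewed, at most 12 in all, crops included, and the job is handed in when it is done.

Besides the shell and the picture viewer there is one more tool, called as name(argument=value, ...), one argument or row to a line, values as JSON. servo_tool: Moves the arm, as the interface text tells. Its arguments: {"type":"object","properties":{"steps":{"type":"array","items":{"type":"array","items":{"type":"array","items":{"type":"number"}}}},"newtons":{"type":"number"}},"required":["steps"]}

```bash
mkdir -p pics
cat > h.py <<'E'
import numpy as np, cv2
from scipy.spatial.transform import Rotation as R
from plant import robot
def cam(n):
    i=robot.camera_info(n); 
    o=np.array(i['orientation'],float)
    M=o if o.shape==(3,3) else (R.from_rotvec(o).as_matrix() if o.size==3 else R.from_quat(o).as_matrix())
    return i,M,np.array(i['xyz'])
def ray(n,px,state=None):
    if n=='wrist':
        i=robot.camera_info(n); s=state or robot.observe()
        T=np.eye(4);T[:3,:3]=R.from_rotvec(s['tcp_rot']).as_matrix();T[:3,3]=s['position']
        C=T@np.array(i['mount']); d=np.array([(px[0]-i['cx'])/i['fx'],(px[1]-i['cy'])/i['fy']])
        r=np.linalg.norm(d); v=np.array([*(d*np.sin(r)/max(r,1e-9)),np.cos(r)])
        return C[:3,3],C[:3,:3]@v
    i,M,o=cam(n); v=np.array([(px[0]-i['cx'])/i['fx'],(px[1]-i['cy'])/i['fy'],1]); v/=np.linalg.norm(v)
    return o,M@v
def atz(n,px,z,state=None):
    o,d=ray(n,px,state); return o+d*(z-o[2])/d[2]
def tri(rays):
    A=0;b=0
    for o,d in rays:
        P=np.eye(3)-np.outer(d,d); A=A+P;b=b+P@o
    x=np.linalg.solve(A,b); return x,[np.linalg.norm((np.eye(3)-np.outer(d,d))@(x-o)) for o,d in rays]
def save(n,f):
    im=robot.get_image(n); cv2.imwrite('pics/'+f,cv2.cvtColor(im,cv2.COLOR_RGB2BGR)); return im
E
python3 - <<'E'
from h import *
np.set_printoptions(precision=3,suppress=True)
a=save('top','a.png');b=save('side','b.png')
import cv2
print(robot.observe())
for n in('top','side','wrist'):print(n,robot.camera_info(n))
for t in 'bottle cradle chock feet stand band top_edge shot0'.split():
  for c in('top','side'):
    print(t,c,[(np.round(d['centre'],1).tolist(),round(d['p'],2)) for d in robot.tip_of(t,c)])
E
python3 -c "
import cv2;cv2.imwrite('pics/ab.png',cv2.resize(cv2.imread('pics/a.png'),(800,600),interpolation=3))"
```

```text
{'t': 0.1, 'joint_positions': array([ 1.195,  0.092,  1.232, -0.   ,  1.82 , -0.057]), 'qvel': array([-0.001, -0.003, -0.004, -0.   , -0.   ,  0.   ]), 'tau': array([  0.002, -46.021, -41.922,  -0.   ,   0.011,   0.   ]), 'position': array([0.188, 0.57 , 0.303]), 'tcp_rot': array([-0.499, -3.101,  0.003]), 'ft_force': array([ 0.434, -0.003, -1.091]), 'ft_torque': array([-0.012,  0.035,  0.057]), 'grip_force': 0.0, 'grip_width': 1.0032548875013145}
top {'fx': 389.896158862294, 'fy': 389.896158862294, 'cx': 256.3134419418985, 'cy': 195.00165292296293, 'xyz': array([0.296, 0.004, 1.105]), 'orientation': array([-2.062,  2.144, -0.249])}
side {'fx': 393.56840865770545, 'fy': 393.56840865770545, 'cx': 255.32598857115127, 'cy': 196.79061691019035, 'xyz': array([ 0.477, -0.748,  0.725]), 'orientation': array([-2.29 ,  0.066, -0.059])}
wrist {'fx': 297.3186396354542, 'fy': 297.3186396354542, 'cx': 260.68176583616906, 'cy': 193.04350454833326, 'mount': array([[ 0.001, -0.963, -0.27 ,  0.068],
       [ 1.   ,  0.001,  0.   ,  0.001],
       [ 0.   , -0.27 ,  0.963, -0.07 ],
       [ 0.   ,  0. 
[... 232 characters left out ...]
5.9, 218.2], 0.73)]
chock side [([161.0, 277.8], 0.91), ([167.5, 361.1], 0.74), ([232.4, 326.9], 0.68)]
feet top [([339.5, 264.0], 0.85), ([410.5, 264.8], 0.64), ([371.2, 197.8], 0.56)]
feet side [([167.3, 293.4], 0.74)]
stand top [([250.8, 177.6], 0.88)]
stand side [([280.1, 207.8], 0.93)]
band top [([245.6, 160.4], 0.78), ([364.8, 220.0], 0.48)]
band side [([286.3, 194.2], 0.76)]
top_edge top [([247.7, 127.5], 0.55)]
top_edge side [([323.8, 184.9], 0.79), ([192.1, 225.7], 0.15)]
shot0 top [([269.6, 250.4], 0.78), ([157.9, 147.7], 0.78), ([243.3, 248.5], 0.77), ([343.3, 142.9], 0.73)]
shot0 side [([344.3, 298.8], 0.92), ([195.4, 224.1], 0.62), ([196.5, 209.4], 0.62), ([297.2, 155.2], 0.57)]
```

View pics/ab.png

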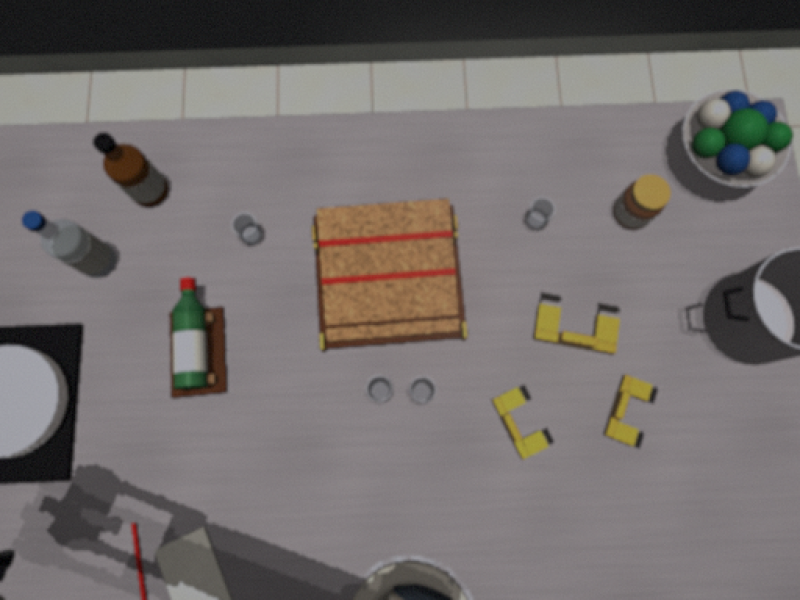

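View pics/b.png

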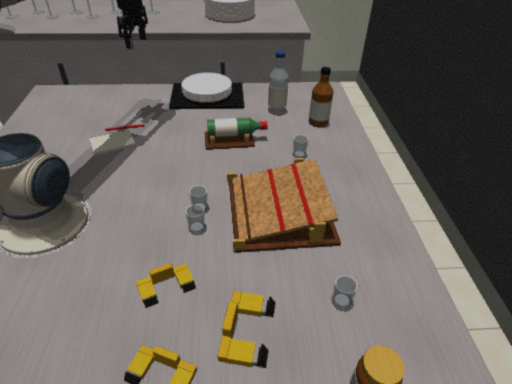

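Top view (native pixels): chock-like things are A (370,208), B (335,270) and C (403,262). A looks largest at about 54 px wide, and the others are about 43 px or less. The bottle lies in its cradle at (121,223) with the cap toward +x. The board sits at about (249,175) with its high edge away from the robot. The side view agrees: the large chock is at (243,328).

Run:
```python
from h import *
np.set_printoptions(precision=4,suppress=True)
P=dict(bottle=[(119.5,223.2),(227.4,128.3)],cradle=[(126.9,224.9),(230.9,140.9)],chock=[(365.9,218.2),(232.4,326.9)],stand=[(250.8,177.6),(280.1,207.8)],band=[(245.6,160.4),(286.3,194.2)],top_edge=[(247.7,127.5),(323.8,184.9)])
for k,(a,b) in P.items(): print(k,*tri([ray('top',a),ray('side',b)]))
a=cv2.imread('pics/a.png');hsv=cv2.cvtColor(a,cv2.COLOR_BGR2HSV)
m=cv2.inRange(hsv,(22,140,90),(35,255,255))
n,l,s,c=cv2.connectedComponentsWithStats(m)
for i in range(1,n):
  if s[i][4]>100:
    r=cv2.minAreaRect(np.argwhere(l==i)[:,::-1].astype(np.float32));bx=cv2.boxPoints(r)
    print('yellow',s[i],c[i],r); print(np.array([atz('top',p,0.02)[:2] for p in bx]))
red=cv2.inRange(hsv,(0,150,90),(8,255,255))|cv2.inRange(hsv,(172,150,90),(180,255,255))
n,l,s,c=cv2.connectedComponentsWithStats(red)
for i in range(1,n):
  if s[i][4]>15:
    p=np.argwhere(l==i)[:,::-1]; v=cv2.fitLine(p.astype(np.float32),2,0,.01,.01).ravel(); print('red',s[i],c[i],v)
print(atz('top',(198/1.5625,380/1.5625),.05))
cr=cv2.resize(a[180:300,310:430],(600,600),interpolation=cv2.INTER_CUBIC);cv2.imwrite('pics/c.png',cr)
```

```text
bottle [0.4766 0.3705 0.0435] [np.float64(0.0014532001491915675), np.float64(0.0014532001491914994)]
cradle [ 0.483   0.3663 -0.0039] [np.float64(0.002618895837470048), np.float64(0.0026188958374700946)]
chock [ 0.4737 -0.3206 -0.0009] [np.float64(0.0008360737490394386), np.float64(0.0008360737490393726)]
stand [0.6047 0.0059 0.0194] [np.float64(0.0036472411603512265), np.float64(0.003647241160351147)]
band [0.6312 0.0176 0.0607] [np.float64(0.008387564086053482), np.float64(0.008387564086053326)]
top_edge [0.7195 0.0088 0.0946] [np.float64(0.0043271829957596064), np.float64(0.004327182995759702)]
yellow [342 195  16  24 292] [350.0445 206.9247] ((350.8399658203125, 206.61997985839844), (15.132086753845215, 21.637470245361328), 8.130102157592773)
[[ 0.4777 -0.2472]
 [ 0.5393 -0.2614]
 [ 0.5314 -0.3036]
 [ 0.4699 -0.2889]]
yellow [359 202  37  24 409] [382.5208 214.4817] ((377.3919982910156, 211.843994140625), (35.06155014038086, 21.376813888549805), 10.304845809936523)
[[ 0.4674 -0.2927]
 [ 0.5276 -0.3096]
 [ 0.5056 -0.4058]
 [ 0.4459 -0.3878]]
yellow [388 241  29  44 468] [401.1026 
[... 158 characters left out ...]
-0.4492]
 [ 0.2839 -0.4028]]
yellow [316 249  34  44 452] [331.4646 271.2743] ((332.60003662109375, 270.20001220703125), (41.143653869628906, 17.88854217529297), 63.43495178222656)
[[ 0.3701 -0.1645]
 [ 0.3904 -0.2104]
 [ 0.2892 -0.2521]
 [ 0.2699 -0.2069]]
red [203 148  87  10 378] [246.2646 152.2831] [  0.9971  -0.0757 246.2646 152.2831]
red [205 171  87  11 369] [247.9268 176.3957] [  0.997   -0.0774 247.9268 176.3957]
red [116 178   9   8  58] [119.6724 181.2241] [  0.9997  -0.0235 119.6724 181.2241]
red [ 85 335   5  22  51] [ 86.6863 345.9804] [  0.1358   0.9907  86.6863 345.9804]
red [ 89 366   5  18  46] [ 90.6087 374.7609] [  0.1348   0.9909  90.6087 374.7609]
[0.4215 0.3469 0.05  ]
```

View pics/c.png

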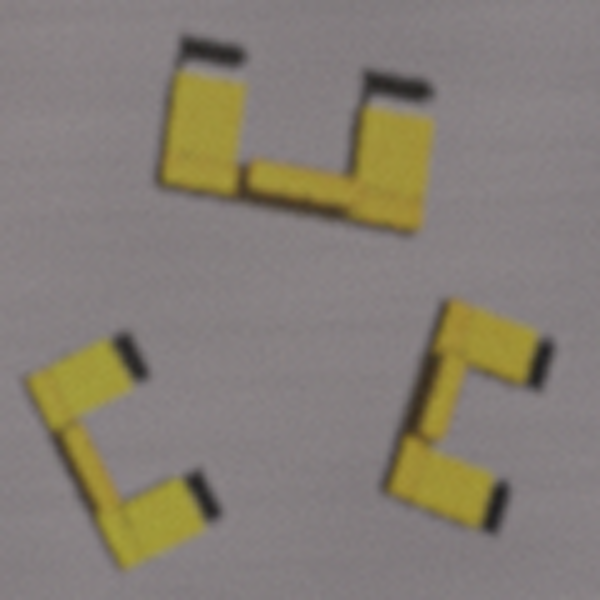

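The crop confirms that A (crop (295,130), native (369,206)) is the largest, so it is the chock. I'll move over the board for a close look on the way.

servo_tool(
  steps=[
    [[0,0,0.122,0,0,0,-1],[0,0,0.122,0,0,0,-1],[0,0,0.122,0,0,0,-1],[0,0,0.122,0,0,0,-1],[0,0,0.122,0,0,0,-1],[0,0,0.122,0,0,0,-1],[0,0,0.122,0,0,0,-1],[0,0,0.122,0,0,0,-1],[0,0,0.122,0,0,0,-1],[0,0,0.122,0,0,0,-1],[0,0,0.122,0,0,0,-1],[0,0,0.122,0,0,0,-1],[0,0,0,-26,26,-1,-1],[0,0,0,-26,26,-1,-1],[0,0,0,-26,26,-1,-1],[0,0,0,-26,26,-1,-1],[0,0,0,-26,26,-1,-1],[0,0,0,-26,26,-1,-1],[0,0,0,-26,26,-1,-1],[0,0,0,-26,26,-1,-1]],
  ],
)

```text
t: 2.57
position: [0.3481, 0.3211, 0.3122]
tcp_rot: [2.444, 1.974, 0.001]
ft_force: [0.4, 0.2, -0.3]
grip_width: 1.001
grip_force: 0.0
```

servo_tool(
  steps=[
    [[0,0,0,-26,26,-1,-1],[0,0,0,-26,26,-1,-1],[0,0,0,-26,26,-1,-1],[0,0,0,-26,26,-1,-1],[0,0,0,-26,26,-1,-1],[0,0,0,-26,26,-1,-1],[0,0,0,-26,26,-1,-1],[0,0,0,-26,26,-1,-1],[0,0,0,-26,26,-1,-1],[0,0,0,-26,26,-1,-1],[0,0,0,0,0,0,-1],[0,0,0,0,0,0,-1]],
  ],
)

```text
t: 3.57
position: [0.5477, 0.0121, 0.3212]
tcp_rot: [-2.447, -1.969, 0.002]
ft_force: [0.1, 0.8, -0.7]
grip_width: 1.003
grip_force: 0.0
```

Run:
```python
from h import *
np.set_printoptions(precision=4,suppress=True)
s=robot.observe();print(s['t'],s['position'],s['tcp_rot'],s['joint_positions'])
save('wrist','w1.png')
for t in ('band','top_edge','stand'):
    print(t,[(np.round(d['centre'],1).tolist(),round(d['p'],2)) for d in robot.tip_of(t,'wrist')])
```

```text
3.5667 [0.5477 0.0121 0.3212] [-2.4465 -1.9693  0.0016] [-0.0401 -0.0444  1.3377  0.0001  1.8497  0.1752]
band [([330.9, 157.4], 0.64)]
top_edge [([415.0, 138.1], 0.69), ([149.9, 173.6], 0.63)]
stand [([303.2, 151.4], 0.81)]
```

View pics/w1.png

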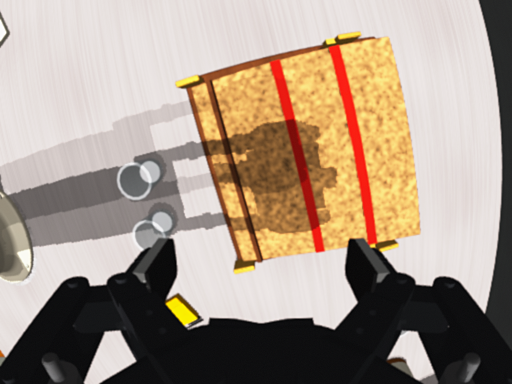

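Wrist view: the board's high edge runs from (388,38) to (420,235). The stripes run (277,60)–(320,250) and (335,45)–(372,243), and the lip runs (210,82)–(260,262). I'll fit the board pose from the stripes in all three views.

```bash
cat > board.py <<'E'
from h import *
from scipy.optimize import least_squares
np.set_printoptions(precision=4,suppress=True)
s=robot.observe()
obs=[]
for n,f in(('top','a.png'),('side','b.png'),('wrist','w1.png')):
    hsv=cv2.cvtColor(cv2.imread('pics/'+f),cv2.COLOR_BGR2HSV)
    red=cv2.inRange(hsv,(0,170,70),(6,255,255))|cv2.inRange(hsv,(172,170,70),(180,255,255))
    k,l,st,c=cv2.connectedComponentsWithStats(red)
    big=[i for i in range(1,k) if st[i][4]>150 and 200<c[i][0]<400 and max(st[i][2:4])>40]
    print(n,[(st[i].tolist(),c[i]) for i in big])
    big.sort(key=lambda i:-c[i][1] if n=='top' else c[i][0])   # lower stripe first
    for sg,i in zip((-1,1),big):
        p=np.argwhere(l==i)[:,::-1]
        rr=[ray(n,q,s) for q in p[::max(1,len(p)//150)]]
        obs.append((n,sg,np.array([r[0] for r in rr]),np.array([r[1] for r in rr])))
cor=[('wrist',(388,38),(.098,.12)),('wrist',(420,235),(.098,-.12)),('wrist',(187,88),(-.142,.12)),('wrist',(240,266),(-.142,-.12))]
cor=[(ray(n,p,s),q) for n,p,q in cor]
def RB(v): return (R.from_euler('z',v[3])*R.from_euler('y',-v[4])).as_matrix()
def toB(o,d,v):
    M=RB(v); o=(o-v[:3])@M; d=d@M; return o-d*(o[...,2:]/d[...,2:])
def res(v,full=False):
    r=[];info=[]
    for n,sg,o,d in obs:
        b=toB(o,d,v); e=b[:,0]-sg*v[5]; y=np.percentile(b[:,1],[1,99])
        info.append((n,sg,1e3*e.mean(),1e3*e.std(),1e3*y))
        r+=list(e/np.sqrt(len(e))*2)+list((y-np.array([-.119,.119])))
    for (o,d),q in cor:
        b=toB(o[None],d[None],v)[0,:2]-q; r+=list(b*.7); info.append(1e3*b)
    r.append((v[5]-.034)*1)
    return info if full else np.array(r)
f=least_squares(res,[.63,.015,.07,0.05,.2,.034],loss='soft_l1',f_scale=.003)
print(f.x); [print(i) for i in res(f.x,True)]
M=RB(f.x); b=f.x[:3]
print('chock origin on board',b+M@[-.103,0,0],'hinge/low edge',b+M@[-.142,0,0],'top',b+M@[.098,0,0])
np.save('board.npy',f.x)
E
python3 board.py
```

```text
top [([204, 148, 85, 10, 273], array([243.4908, 152.5385])), ([205, 172, 86, 10, 286], array([245.4406, 176.6958]))]
side [([291, 163, 22, 62, 277], array([301.9097, 194.3141])), ([268, 170, 17, 61, 270], array([276.0111, 200.5556]))]
wrist [([329, 45, 48, 200, 1940], array([354.6598, 140.8577])), ([270, 59, 55, 193, 1897], array([297.4866, 152.6452]))]
[0.6284 0.0177 0.0583 0.045  0.1898 0.0342]
('top', -1, np.float64(0.2857206489583498), np.float64(2.7422901460931874), array([-118.6033,  115.6243]))
('top', 1, np.float64(0.19111262084193087), np.float64(2.690300697117178), array([-118.7933,  115.077 ]))
('side', -1, np.float64(-0.6445372918119034), np.float64(3.2509115623820293), array([-118.2483,  112.3995]))
('side', 1, np.float64(-0.5663380470864867), np.float64(3.28240015879955), array([-116.3532,  118.9534]))
('wrist', -1, np.float64(0.47435995375504264), np.float64(3.269296849219335), array([-115.6377,  120.1247]))
('wrist', 1, np.float64(0.5469619660169319), np.float64(3.3257700500512852), array([-116.7255,  120.66  ]))
[ 0.5135 -0.0182]
[ 2.4295 -3.3392]
[-2.5664  0.7603]
[-3.2914 -4.5832]
chock origin on board [0.5274 0.0131 0.0389] hinge/low edge [0.4891 0.0114 0.0315] top [0.7246 0.022  0.0768]
```

servo_tool(
  steps=[
    [[0,0,0,-34,0,7,-1],[0,0,0,-34,0,7,-1],[0,0,0,-34,0,7,-1],[0,0,0,-34,0,7,-1],[0,0,0,-34,0,7,-1],[0,0,0,-34,0,7,-1],[0,0,0,-34,0,7,-1],[0,0,0,-34,0,7,-1],[0,0,0,-34,0,7,-1],[0,0,0,-34,0,7,-1],[0,0,0,0,0,0,-1],[0,0,0,0,0,0,-1]],
  ],
)

```text
t: 4.77
position: [0.4751, -0.3188, 0.2513]
tcp_rot: [-2.444, -1.972, 0.0]
ft_force: [0.3, -0.4, -0.3]
grip_width: 1.004
grip_force: 0.0
```

Run:
```python
from h import *
np.set_printoptions(precision=4,suppress=True)
s=robot.observe();print(s['t'],s['position'],s['tcp_rot'])
im=save('wrist','w2.png')
for t in ('chock','feet'):
    for d in robot.tip_of(t,'wrist'): print(t,np.round(d['centre'],1),round(d['p'],2),atz('wrist',d['centre'],0,s))
hsv=cv2.cvtColor(im,cv2.COLOR_RGB2HSV);m=cv2.inRange(hsv,(22,140,60),(35,255,255))
n,l,st,c=cv2.connectedComponentsWithStats(m)
print([st[i].tolist() for i in range(1,n) if st[i][4]>200])
```

```text
4.7667 [ 0.4751 -0.3188  0.2513] [-2.4443 -1.9715  0.0001]
chock [257.4 176.6] 0.92 [ 0.472  -0.3197  0.    ]
chock [173.1 252.6] 0.82 [ 0.349  -0.3912  0.    ]
chock [111.3 100.7] 0.59 [ 0.3257 -0.194   0.    ]
[[266, 110, 48, 17, 483], [250, 127, 24, 25, 321], [258, 217, 49, 28, 278], [128, 239, 25, 29, 349], [478, 246, 34, 50, 1213], [190, 254, 29, 40, 913]]
```

View pics/w2.png

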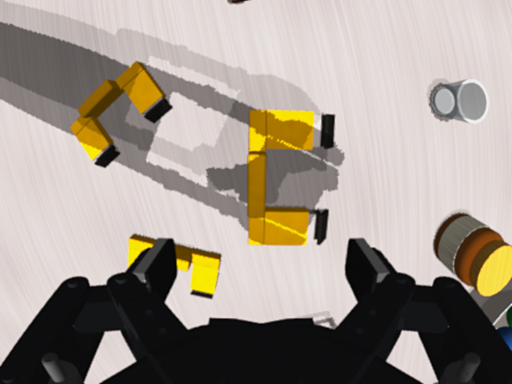

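Run:
```python
from h import *
np.set_printoptions(precision=4,suppress=True)
s=robot.observe()
hsv=cv2.cvtColor(cv2.imread('pics/w2.png'),cv2.COLOR_BGR2HSV)
m=cv2.inRange(hsv,(15,120,60),(35,255,255))
m[:, :230]=0;m[:,345:]=0;m[:105]=0;m[255:]=0
p=np.argwhere(m)[:,::-1]
w=np.array([atz('wrist',q,.02,s)[:2] for q in p])
r=cv2.minAreaRect(w.astype(np.float32)*1000);print(r,cv2.boxPoints(r))
Y=lambda a,b,z:np.degrees(np.arctan2(*( (atz('wrist',a,z,s)-atz('wrist',b,z,s))[:2])*np.array([-1,1])))
back=[(q[0],q[1]) for row in range(113,243,4) for q in [p[p[:,1]==row][0]]]
bw=np.array([atz('wrist',q,.02,s)[:2] for q in back]);v=cv2.fitLine(bw.astype(np.float32),cv2.DIST_HUBER,0,.001,.001).ravel();print(v,bw[::6])
```

```text
Traceback (most recent call last):
  File "h.py", line 19, in atz
    o,d=ray(n,px,state); return o+d*(z-o[2])/d[2]
        ~~~^^^^^^^^^^^^
  File "h.py", line 11, in ray
    i=robot.camera_info(n); s=state or robot.observe()
ValueError: time passes only in moves, steps and waits
```

```bash
sed -i 's/robot.camera_info(n)/INFO(n)/; s/^def cam(n):/import functools\nINFO=functools.lru_cache(lambda n: robot.camera_info(n))\ndef cam(n):/' h.py; sed -i 's/i=robot.camera_info/i=INFO/' h.py
python3 - <<'E'
from h import *
np.set_printoptions(precision=4,suppress=True)
s=robot.observe()
hsv=cv2.cvtColor(cv2.imread('pics/w2.png'),cv2.COLOR_BGR2HSV)
m=cv2.inRange(hsv,(15,120,60),(35,255,255))
m[:, :230]=0;m[:,345:]=0;m[:105]=0;m[255:]=0
p=np.argwhere(m)[:,::-1]
w=np.array([atz('wrist',q,.02,s)[:2] for q in p])
r=cv2.minAreaRect(w.astype(np.float32)*1000);print(r,cv2.boxPoints(r))
bw=np.array([atz('wrist',p[p[:,1]==row][0],.02,s)[:2] for row in range(113,243,4)])
v=cv2.fitLine(bw.astype(np.float32),cv2.DIST_HUBER,0,.001,.001).ravel();print(v,bw[::6])
E
```

```text
((495.8373107910156, -323.15081787109375), (146.90846252441406, 67.08269500732422), 77.1038589477539) [[ 446.7482 -387.2664]
 [ 512.1387 -402.2382]
 [ 544.9265 -259.0353]
 [ 479.5359 -244.0635]]
[ 0.2266  0.974   0.4643 -0.3168] [[ 0.4801 -0.2484]
 [ 0.4749 -0.2723]
 [ 0.4686 -0.2963]
 [ 0.4621 -0.321 ]
 [ 0.4573 -0.3471]
 [ 0.4522 -0.3747]]
```

Wrist view: the chock's block is at (257,180), with feet at (290,130) and (285,227) pointing +x. The measured 147x67 mm outline matches the large chock. I'll grasp it now.

servo_tool(
  steps=[
    [[0,0,0.014,0,-2.7,30,-1],[0,0,0,0,0,30,-1],[0,0,0,0,0,30,-1],[0,0,0,0,0,30,-1],[0,0,0,0,0,25,-1],[0,0,0,0,0,12,-1],[0,0,0,0,0,6,-1],[0,0,0,0,0,0,-1],[0,0,0,0,0,0,1],[0,0,0,0,0,0,1],[0,0,0,0,0,0,1],[0,0,0,0,0,0,1],[0,0,0,0,0,0,1],[0,0,0,0,0,0,1],[0,0,0,0,0,0,1],[0,0,0,0,0,0,1],[0,0,0,0,0,0,1],[0,0,0,0,0,0,1]],
  ],
  newtons=50,
)

```text
t: 6.42
position: [0.4731, -0.3183, 0.0897]
tcp_rot: [2.457, 1.956, 0.0]
ft_force: [-1.8, 0.5, 5.7]
grip_width: 0.2
grip_force: 51.0
```

servo_tool(
  steps=[
    [[0,0,0,0,0,-10,1],[0,0,0,0,0,-25,1],[0,0,0,0,0,-35,1],[0,0,0,0,0,-40,1],[0,0,0,0,0,-40,1],[0,0,-0.09,0,0,-10,1],[0,0,-0.09,0,0,0,1],[0,0,-0.092,0,0,0,1],[-0.095,0,0,0,0,0,1],[-0.095,0,0,0,0,0,1],[0,0,0,0,0,0,1],[0,0,0,0,0,0,1]],
  ],
)

```text
t: 7.42
position: [0.4717, -0.318, 0.2482]
tcp_rot: [2.078, 2.173, 0.204]
ft_force: [-0.6, 0.2, -2.9]
grip_width: 0.201
grip_force: 50.6
```

```bash
cat > go.py <<'E'
from h import *
import sys
np.set_printoptions(precision=4,suppress=True)
v=np.load('board.npy');M=(R.from_euler('z',v[3])*R.from_euler('y',-v[4])).as_matrix();b=v[:3]
G=np.column_stack([M[:,1],M[:,0],-M[:,2]])   # tool axes wanted on the board
def rep(tgt):  # tgt: TCP in board frame
    s=robot.observe();T=R.from_rotvec(s['tcp_rot']).as_matrix();p=s['position']
    print('t',s['t'],'pos board mm',1e3*(M.T@(p-b)),'F board',M.T@s['ft_force'],'q',s['joint_positions'],'w',s['grip_width'])
    print('turn',R.from_matrix(T.T@G).as_rotvec(),'tool shift mm',1e3*(T.T@(b+M@np.array(tgt)-p)))
if __name__=='__main__': rep([float(x) for x in sys.argv[1:4]])
E
python3 go.py -0.095 0 0.125
```

```text
t 7.4167 pos board mm [-132.7096 -328.335   218.8734] F board [-1.1736  0.2472 -2.7489] q [-0.7137 -0.1015  1.5291  0.1286  1.5784 -0.7485] w 0.20066110455889147
turn [-0.0033 -0.0009 -0.0005] tool shift mm [328.27    37.8494  94.0444]
```

servo_tool(
  steps=[
    [[0,0,0,15,2,0,1],[0,0,0,28,3,0,1],[0,0,0,30,3,0,1],[0,0,0,30,3,0,1],[0,0,0,30,3,0,1],[0,0,0,30,4,0,1],[0,0,0,30,4,0,1],[0,0,0,30,4,0,1],[0,0,0,30,3,0,1],[0,0,0,30,3,0,1],[0,0,0,28,3,0,1],[0,0,0,17,3,20,1],[0,0,0,0,0,30,1],[0,0,0,0,0,30,1],[0,0,0,0,0,14,1],[-0.003,0,0,0,0,0,1],[0,0,0,0,0,0,1],[0,0,0,0,0,0,1]],
  ],
)

```text
t: 8.92
position: [0.5134, 0.0126, 0.1655]
tcp_rot: [2.071, 2.17, 0.211]
ft_force: [-0.1, -0.3, -3.1]
grip_width: 0.205
grip_force: 50.6
```

```bash
python3 go.py -0.096 0 0.0895
python3 - <<'E'
from h import *
save('side','s3.png');a=save('wrist','w3.png')
x=cv2.imread('pics/s3.png')[130:290,180:380];y=cv2.imread('pics/w3.png')[0:384]
cv2.imwrite('pics/m3.png',np.hstack([cv2.resize(x,(400,320),interpolation=2),cv2.resize(y,(400,300))[:300].copy() if 0 else cv2.copyMakeBorder(cv2.resize(y,(400,300)),0,20,0,0,0)]))
E
```

```text
t 8.9167 pos board mm [-92.8766   0.0327 127.0171] F board [-0.7197 -0.3119 -3.0453] q [-0.0515 -0.2705  1.8248  0.0187  1.3937 -0.0995] w 0.2050386627868977
turn [0.0047 0.0002 0.0016] tool shift mm [-0.0213 -3.2988 37.5021]
```

View pics/m3.png

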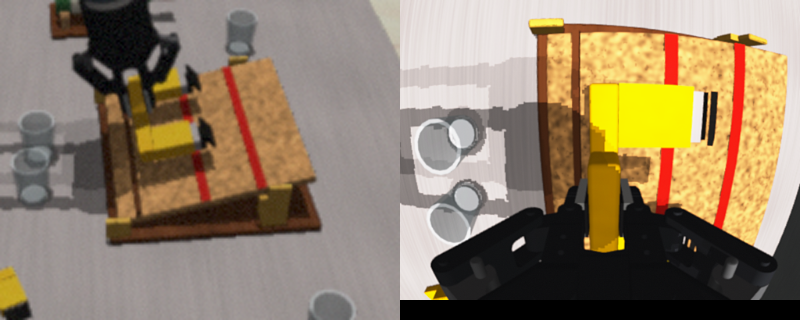

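servo_tool(
  steps=[
    [[0.004,0,0,0,-1,12,1],[0,0,0,0,0,12,1],[0,0,0,0,0,8,1],[0,0,0,0,0,2,1],[0,0,0,0,0,0,1]],
  ],
)

```text
t: 9.43
position: [0.5179, 0.0123, 0.1299]
tcp_rot: [2.076, 2.173, 0.204]
ft_force: [-4.0, -0.6, -0.1]
grip_width: 0.202
grip_force: 51.1
```

servo_tool(
  steps=[
    [[0,0,0,0,0,1,1],[0,0,0,0,0,1,1],[0,0,0,0,0,0,1]],
  ],
)

```text
t: 9.68
position: [0.5182, 0.0123, 0.1292]
tcp_rot: [2.075, 2.173, 0.205]
ft_force: [-10.5, 0.2, 8.1]
grip_width: 0.197
grip_force: 52.4
```

servo_tool(
  steps=[
    [[0,0,0,0,-1.5,0,1],[0,0,0,0,-1.5,0,1],[0,0,0,0,0,0,1]],
  ],
)

```text
t: 9.93
position: [0.5167, 0.0122, 0.1288]
tcp_rot: [2.073, 2.17, 0.209]
ft_force: [-0.1, 0.5, 5.0]
grip_width: 0.201
grip_force: 51.5
```

```bash
python3 go.py -0.103 0 0.0897
```

```text
t 9.9333 pos board mm [-96.5947  -0.4759  90.3415] F board [0.8737 0.5035 4.9633] q [-0.0518 -0.2388  1.8643  0.019   1.3243 -0.1005] w 0.20120305841197011
turn [0.0029 0.0001 0.0009] tool shift mm [ 0.4818 -6.4067  0.6229]
```

servo_tool(
  steps=[
    [[0,0,0,0,-1.5,0,1],[0,0,0,0,-1.5,0,1],[0,0,0,0,-1,0,1],[0,0,0,0,0,0,1]],
  ],
)

```text
t: 10.27
position: [0.5123, 0.012, 0.1278]
tcp_rot: [2.074, 2.171, 0.208]
ft_force: [1.6, 0.1, 6.5]
grip_width: 0.199
grip_force: 51.7
```

servo_tool(
  steps=[
    [[0,0,0,0,-1,0,1],[0,0,0,0,-1,0,1],[0,0,0,0,0,0,1]],
  ],
)

```text
t: 10.52
position: [0.5103, 0.012, 0.1273]
tcp_rot: [2.074, 2.171, 0.208]
ft_force: [1.6, 1.0, 5.6]
grip_width: 0.2
grip_force: 51.7
```

```bash
python3 go.py -0.103 0 0.0897
```

```text
t 10.5167 pos board mm [-103.1813   -0.4147   90.0054] F board [2.6745 0.9271 5.1444] q [-0.053  -0.2553  1.8807  0.0191  1.3262 -0.1018] w 0.20042296005970933
turn [0.0011 0.     0.001 ] tool shift mm [0.4145 0.1814 0.3056]
```

servo_tool(
  steps=[
    [[0,0,0,0,-1,0,1],[0,0,0,0,-1,0,1],[0,0,0,0,0,0,1]],
  ],
)

```text
t: 10.77
position: [0.5093, 0.0119, 0.1271]
tcp_rot: [2.072, 2.169, 0.211]
ft_force: [9.6, 0.2, 1.1]
grip_width: 0.201
grip_force: 51.3
```

servo_tool(
  steps=[
    [[0,0,0,0,-1,0,1],[0,0,0,0,-1,0,1],[0,0,0,0,0,0,1]],
  ],
)

```text
t: 11.02
position: [0.5088, 0.0119, 0.1271]
tcp_rot: [2.07, 2.166, 0.216]
ft_force: [19.0, 0.8, -3.3]
grip_width: 0.206
grip_force: 50.8
```

servo_tool(
  steps=[
    [[0,0,0,0,1.5,0.5,1],[0,0,0,0,1,0,1],[0,0,0,0,0,0,1]],
  ],
)

```text
t: 11.27
position: [0.5095, 0.0119, 0.127]
tcp_rot: [2.073, 2.17, 0.209]
ft_force: [3.7, 0.9, 4.7]
grip_width: 0.199
grip_force: 52.2
```

```bash
python3 go.py -0.1045 0 0.0897
```

```text
t 11.2667 pos board mm [-103.9723   -0.4562   89.8685] F board [4.5384 0.7289 3.9118] q [-0.0533 -0.2584  1.8839  0.0194  1.3246 -0.1018] w 0.1986853038314003
turn [ 0.0026 -0.      0.0006] tool shift mm [ 0.4565 -0.5278  0.1672]
```

servo_tool(
  steps=[
    [[0,0,0,0,0,0,-1],[0,0,0,0,0,0,-1],[0,0,0,0,0,0,-1],[0,0,0,0,0,0,-1],[0,0,0,0,0,0,-1],[0,0,0,0,0,0,-1],[0,0,0,0,0,0,-1],[0,0,0,0,0,-10,-1],[0,0,0,0,0,-25,-1],[0,0,0,0,0,-35,-1],[0,0,0,0,0,-35,-1],[0,0,0,0,0,-35,-1],[0.095,0,0,0,0,-15,-1],[0.095,0,0,0,0,0,-1],[0,0,0,0,0,0,-1]],
  ],
)

```text
t: 12.52
position: [0.4803, 0.0105, 0.2797]
tcp_rot: [-2.169, -2.271, 0.003]
ft_force: [0.2, 0.5, -1.1]
grip_width: 1.003
grip_force: 0.0
```

Run:
```python
from h import *
np.set_printoptions(precision=4,suppress=True)
s=robot.observe();print(s['position'],s['tcp_rot'],s['joint_positions'],s['grip_width'])
v=np.load('board.npy');M=(R.from_euler('z',v[3])*R.from_euler('y',-v[4])).as_matrix();b=v[:3]
save('wrist','w4.png');save('top','t4.png')
for n in('wrist','top'):
  for t in('chock','feet'):
    for d in robot.tip_of(t,n)[:2]:
        o,r=ray(n,d['centre'],s);o=M.T@(o-b);r=M.T@r;print(n,t,d['p'],d['centre'],1e3*(o-r*o[2]/r[2]))
# bottle: axis from top image colours
a=cv2.imread('pics/a.png');hsv=cv2.cvtColor(a,cv2.COLOR_BGR2HSV)
g=cv2.inRange(hsv,(50,80,30),(85,255,255));g[:, :100]=0;g[:,145:]=0;g[:175]=0;g[255:]=0
p=np.argwhere(g)[:,::-1];print(p.min(0),p.max(0))
w=np.array([atz('top',q,.05)[:2] for q in p])*1000;print(cv2.minAreaRect(w.astype(np.float32)),cv2.boxPoints(cv2.minAreaRect(w.astype(np.float32))))
print('cap',atz('top',(119.67,181.2),.05))
m=robot.silhouettes('bottle','top')
```

```text
[0.4803 0.0105 0.2797] [-2.1688 -2.2707  0.0031] [-0.0486 -0.2336  1.583  -0.0005  1.7947 -0.0947] 1.002906612838591
wrist chock 0.83 [306.3, 179.3] [-100.3001   -2.8699    0.    ]
wrist feet 0.73 [163.3, 320.9] [-304.6349 -236.8997    0.    ]
top chock 0.84 [323.3, 273.9] [-322.1349 -189.9643    0.    ]
top chock 0.59 [393.8, 259.5] [-299.0644 -390.8795    0.    ]
top feet 0.77 [341.0, 263.7] [-298.1761 -241.8835    0.    ]
top feet 0.72 [407.9, 264.6] [-316.549  -429.1241    0.    ]
[111 186] [131 248]
((495.91009521484375, 365.87945556640625), (173.6151123046875, 52.76685333251953), 3.353334903717041) [[407.7079 387.14  ]
 [410.7944 334.4635]
 [584.1122 344.6189]
 [581.0258 397.2954]]
cap [0.5959 0.3729 0.05  ]
```

View pics/w4.png

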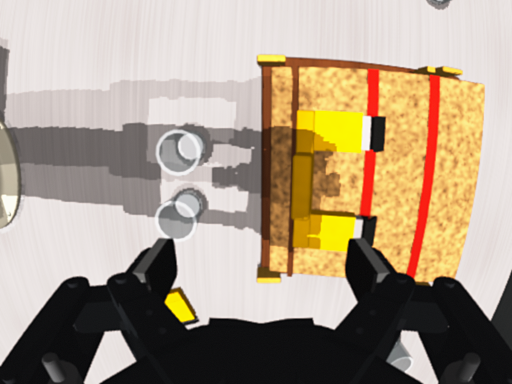

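Wrist view: the chock sits square with its back on the lip, block at (302,180) and toes at (376,133) and (366,232). Next I'll go to the bottle.

servo_tool(
  steps=[
    [[0,0,-0.122,0,0,0,-1],[0,0,-0.122,0,0,0,-1],[0,0,-0.122,0,0,0,-1],[0,0,-0.122,0,0,0,-1],[0,0,-0.122,0,0,0,-1],[0,0,-0.122,0,0,0,-1],[0,0,-0.122,0,0,0,-1],[0,0,-0.122,0,0,0,-1],[0,0,-0.122,0,0,0,-1],[0,0,-0.122,0,0,0,-1],[0,0,-0.122,0,0,0,-1],[0,0,-0.122,0,0,0,-1],[0,0,-0.122,0,0,0,-1],[0,0,0,-3,35,3,-1],[0,0,0,-3,36,3,-1],[0,0,0,-3,36,3,-1],[0,0,0,-3,36,3,-1],[0,0,0,-3,36,3,-1],[0,0,0,-3,36,3,-1],[0,0,0,-3,36,3,-1]],
  ],
)

```text
t: 14.53
position: [0.4843, 0.2641, 0.2569]
tcp_rot: [0.096, -3.14, -0.001]
ft_force: [2.2, -0.7, 0.5]
grip_width: 0.997
grip_force: 0.0
```

servo_tool(
  steps=[
    [[0,0,0,-3,36,3,-1],[0,0,0,-3,36,3,-1],[0,0,0,-1,33,3,-1],[0,0,0,0,0,0,-1],[0,0,0,0,0,0,-1]],
  ],
)

```text
t: 14.95
position: [0.4846, 0.369, 0.2469]
tcp_rot: [0.101, -3.138, 0.001]
ft_force: [-0.2, -0.5, -0.1]
grip_width: 1.001
grip_force: 0.0
```

Run:
```python
from h import *
np.set_printoptions(precision=4,suppress=True)
s=robot.observe();print(s['t'],s['position'],s['tcp_rot'],s['joint_positions'],s['grip_width'])
im=save('wrist','w5.png')
for t,z in(('bottle',.05),('cradle',0)):
    for d in robot.tip_of(t,'wrist')[:2]: print(t,d['p'],d['centre'],atz('wrist',d['centre'],z,s))
hsv=cv2.cvtColor(im,cv2.COLOR_RGB2HSV)
g=cv2.inRange(hsv,(50,80,20),(85,255,255))
n,l,st,c=cv2.connectedComponentsWithStats(g);print([(st[i].tolist()) for i in range(1,n) if st[i][4]>200])
p=np.argwhere(np.isin(l,[i for i in range(1,n) if st[i][4]>200]))[:,::-1]
w=np.array([atz('wrist',q,.05,s)[:2] for q in p])*1000;r=cv2.minAreaRect(w.astype(np.float32));print(r,cv2.boxPoints(r))
```

```text
14.95 [0.4846 0.369  0.2469] [ 0.1006 -3.1378  0.0012] [ 0.5947  0.1132  1.3078  0.0005  1.7229 -1.0401] 1.0012029807722291
bottle 0.77 [256.6, 181.1] [0.4804 0.3656 0.05  ]
bottle 0.24 [19.5, 333.4] [ 0.7619 -0.0174  0.05  ]
[[227, 104, 62, 31, 1812], [229, 212, 58, 72, 2989]]
((499.90277099609375, 367.54754638671875), (180.1075439453125, 54.99580383300781), 3.8922109603881836) [[408.1902 388.8692]
 [411.9232 334.0002]
 [591.6154 346.2259]
 [587.8823 401.0948]]
```

View pics/w5.png

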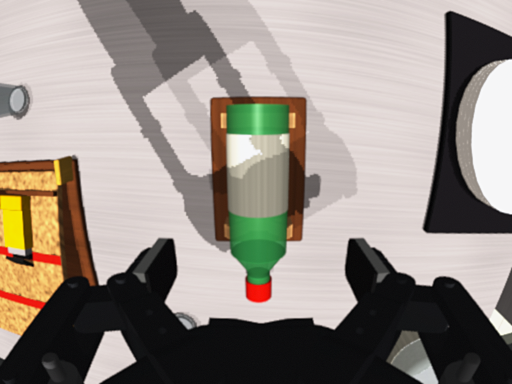

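Wrist view: the bottle is at (258,180), base at the top and cap at (258,290). My fit gives its origin at (0.480, 0.366) and a yaw of 3.9°. I'll grasp it at the balance point.

servo_tool(
  steps=[
    [[0,0,0,-3.5,-2.5,30,-1],[0,0,0,0,0,35,-1],[0,0,0,0,0,35,-1],[0,0,0,0,0,25,-1],[0,0,0,0,0,14,-1],[0,0,0,0,0,7,-1],[0,0,0,0,0,0,-1],[0,0,0,0,0,0,1],[0,0,0,0,0,0,1],[0,0,0,0,0,0,1],[0,0,0,0,0,0,1],[0,0,0,0,0,0,1],[0,0,0,0,0,0,1],[0,0,0,0,0,0,1]],
  ],
  newtons=40,
)

```text
t: 16.27
position: [0.49, 0.3664, 0.1051]
tcp_rot: [-0.096, 3.137, 0.005]
ft_force: [0.2, 1.0, 6.3]
grip_width: 0.643
grip_force: 42.6
```

servo_tool(
  steps=[
    [[0,0,0,0,0,-5,1],[0,0,0,0,0,-15,1],[0,0,0,0,0,-30,1],[0,0,0,0,0,-40,1],[0,0,0,0,0,-40,1],[0,0,0,0,0,-30,1],[0,0,0,0,0,-20,1],[0,0,0,0,0,0,1]],
  ],
)

```text
t: 16.93
position: [0.4899, 0.3658, 0.2883]
tcp_rot: [-0.096, 3.133, 0.007]
ft_force: [0.3, 0.5, -3.7]
grip_width: 0.64
grip_force: 43.8
```

servo_tool(
  steps=[
    [[0,0,0.06,0,0,0,1],[0,0,0.1,0,0,0,1],[0,0,0.12,0,0,0,1],[0,0,0.12,0,0,0,1],[0,0,0.12,0,0,0,1],[0,0,0.12,0,0,0,1],[0,0,0.12,0,0,0,1],[0,0,0.12,0,0,0,1],[0,0,0.12,0,0,0,1],[0,0,0.12,0,0,0,1],[0,0,0.12,0,0,0,1],[0,0,0.12,0,0,0,1],[0,0,0.12,0,0,0,1],[0,0,0.12,0,0,0,1],[0,0,0.09,0,0,0,1],[-0.095,0,0,0,0,0,1],[-0.095,0,0,0,0,0,1],[0,0,0,0,0,0,1],[0,0,0,0,0,0,1]],
  ],
)

```text
t: 18.52
position: [0.4878, 0.3653, 0.2796]
tcp_rot: [2.181, 2.061, 0.187]
ft_force: [-0.2, 0.1, -3.6]
grip_width: 0.641
grip_force: 44.3
```

```bash
python3 go.py 0.024 -0.007 0.15
```

```text
t 18.5167 pos board mm [-80.9164 353.5523 240.8631] F board [-0.8636  0.1105 -3.4743] q [ 0.6394  0.0147  1.3606 -0.1195  1.6257  0.6808] w 0.6411214838786897
turn [-0.0061  0.0213 -0.0994] tool shift mm [-346.3315  140.6498   97.6403]
```

servo_tool(
  steps=[
    [[-0.006,0.02,-0.1,0,0,0,1],[0,0,0,-15,5,0,1],[0,0,0,-30,9,0,1],[0,0,0,-30,9,0,1],[0,0,0,-30,9,0,1],[0,0,0,-30,9,0,1],[0,0,0,-30,9,0,1],[0,0,0,-30,9,0,1],[0,0,0,-30,9,0,1],[0,0,0,-30,9,0,1],[0,0,0,-30,9,0,1],[0,0,0,-30,9,0,1],[0,0,0,-30,9,0,1],[0,0,0,-15,1,0,1],[0,0,0,0,0,20,1],[0,0,0,0,0,30,1],[0,0,0,0,0,30,1],[0,0,0,0,0,11,1],[0,0,0,0,0,0,1],[0,0,0,0,0,0,1]],
  ],
)

```text
t: 20.18
position: [0.6254, 0.0109, 0.2123]
tcp_rot: [2.076, 2.169, 0.21]
ft_force: [0.3, -0.1, -3.1]
grip_width: 0.643
grip_force: 44.1
```

```bash
python3 go.py 0.024 -0.007 0.083
python3 - <<'E'
from h import *
save('side','s6.png');save('wrist','w6.png')
x=cv2.imread('pics/s6.png')[110:270,190:390];y=cv2.imread('pics/w6.png')
cv2.imwrite('pics/m6.png',np.hstack([cv2.resize(x,(400,320),interpolation=2),cv2.copyMakeBorder(cv2.resize(y,(400,300)),0,20,0,0,0)]))
E
```

```text
t 20.1833 pos board mm [ 25.8019  -6.6918 151.7868] F board [-0.2615 -0.1545 -3.1467] q [-0.0448  0.0244  1.4705  0.0182  1.4553 -0.0888] w 0.6432985545352887
turn [ 0.0024 -0.001  -0.0014] tool shift mm [-0.3773 -1.9661 68.782 ]
```

View pics/m6.png

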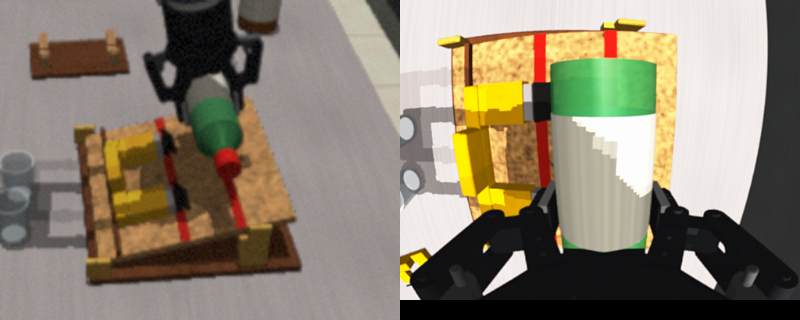

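Wrist and side views: the bottle is level across the slope above the band, cap to the right. The toes are just downhill, and the chock has not moved. I'll lower it.

servo_tool(
  steps=[
    [[0,0,0,0,0,15,1],[0,0,0,0,0,20,1],[0,0,0,0,0,15,1],[0,0,0,0,0,9,1],[0,0,0,0,0,4,1],[0,0,0,0,0,2,1],[0,0,0,0,0,0,1],[0,0,0,0,0,0,1]],
  ],
)

```text
t: 20.95
position: [0.6386, 0.0117, 0.1508]
tcp_rot: [2.073, 2.166, 0.215]
ft_force: [0.0, -0.2, -4.5]
grip_width: 0.642
grip_force: 44.3
```

servo_tool(
  steps=[
    [[0,0,0,0,0,1,1],[0,0,0,0,0,1,1],[0,0,0,0,0,0,1]],
  ],
)

```text
t: 21.2
position: [0.6389, 0.0116, 0.1485]
tcp_rot: [2.073, 2.166, 0.214]
ft_force: [-1.1, 0.9, 0.7]
grip_width: 0.639
grip_force: 44.7
```

```bash
python3 go.py 0.024 -0.007 0.083
```

```text
t 21.2 pos board mm [27.0421 -6.5135 86.6442] F board [-0.9298  0.9689  0.9195] q [-0.0422  0.0832  1.5238  0.0176  1.3383 -0.0885] w 0.6388218366891038
turn [ 0.0072 -0.0001 -0.001 ] tool shift mm [-0.49   -3.0678  3.6222]
```

servo_tool(
  steps=[
    [[0.006,0,0,0,0,0.7,1],[0,0,0,0,-2,0,1],[0,0,0,0,-2,0,1],[0,0,0,0,-2,0,1],[0,0,0,0,-2,0,1],[0,0,0,0,0,0,1]],
  ],
)

```text
t: 21.7
position: [0.6314, 0.0112, 0.1467]
tcp_rot: [2.075, 2.168, 0.21]
ft_force: [2.3, -0.1, 6.6]
grip_width: 0.64
grip_force: 45.2
```

servo_tool(
  steps=[
    [[0,0,0,0,-2,0,1],[0,0,0,0,-2,0,1],[0,0,0,0,0,0,1]],
  ],
)

```text
t: 21.95
position: [0.6274, 0.011, 0.1458]
tcp_rot: [2.075, 2.168, 0.209]
ft_force: [2.0, 0.0, 5.2]
grip_width: 0.642
grip_force: 45.2
```

```bash
python3 go.py 0.0 -0.007 0.083
```

```text
t 21.95 pos board mm [15.2037 -6.5955 86.1025] F board [ 2.9825 -0.0824  4.7407] q [-0.0438  0.0573  1.5555  0.0173  1.3371 -0.0901] w 0.6415031426713108
turn [ 0.0026  0.0001 -0.0011] tool shift mm [ -0.4208 -15.2111   3.0636]
```

servo_tool(
  steps=[
    [[0,0,0,0,-2,0,1],[0,0,0,0,-2,0,1],[0,0,0,0,0,0,1]],
  ],
)

```text
t: 22.2
position: [0.6234, 0.0109, 0.1448]
tcp_rot: [2.076, 2.169, 0.209]
ft_force: [1.3, -0.1, 6.0]
grip_width: 0.645
grip_force: 45.2
```

servo_tool(
  steps=[
    [[0,0,0,0,-1,0,1],[0,0,0,0,-1,0,1],[0,0,0,0,-1,0,1],[0,0,0,0,0,0,1]],
  ],
)

```text
t: 22.53
position: [0.6205, 0.0108, 0.1441]
tcp_rot: [2.076, 2.169, 0.209]
ft_force: [1.1, 0.5, 5.1]
grip_width: 0.638
grip_force: 45.1
```

servo_tool(
  steps=[
    [[0,0,0,0,-1,0,1],[0,0,0,0,-1,0,1],[0,0,0,0,0,0,1]],
  ],
)

```text
t: 22.78
position: [0.6185, 0.0107, 0.1437]
tcp_rot: [2.076, 2.169, 0.209]
ft_force: [1.7, 0.5, 5.4]
grip_width: 0.645
grip_force: 45.1
```

servo_tool(
  steps=[
    [[0,0,0,0,-1,0,1],[0,0,0,0,-1,0,1],[0,0,0,0,0,0,1]],
  ],
)

```text
t: 23.03
position: [0.6165, 0.0106, 0.1432]
tcp_rot: [2.076, 2.169, 0.209]
ft_force: [2.2, -0.2, 6.0]
grip_width: 0.64
grip_force: 45.1
```

servo_tool(
  steps=[
    [[0,0,0,0,-1,0,1],[0,0,0,0,-1,0,1],[0,0,0,0,0,0,1]],
  ],
)

```text
t: 23.28
position: [0.6145, 0.0105, 0.1427]
tcp_rot: [2.076, 2.169, 0.208]
ft_force: [1.9, -0.4, 6.3]
grip_width: 0.641
grip_force: 45.1
```

servo_tool(
  steps=[
    [[0,0,0,0,-1,0,1],[0,0,0,0,-1,0,1],[0,0,0,0,0,0,1]],
  ],
)

```text
t: 23.53
position: [0.6125, 0.0104, 0.1422]
tcp_rot: [2.076, 2.169, 0.208]
ft_force: [2.3, -0.5, 5.0]
grip_width: 0.641
grip_force: 45.1
```

```bash
python3 go.py 0.0 -0.007 0.083
```

```text
t 23.5333 pos board mm [-0.1702 -6.5268 85.4448] F board [ 3.1705 -0.6444  4.4448] q [-0.0461  0.0204  1.5997  0.0178  1.3313 -0.0926] w 0.6407432471472904
turn [ 0.0012 -0.0001 -0.0011] tool shift mm [-0.4732  0.1679  2.445 ]
```

servo_tool(
  steps=[
    [[0,0,0,0,-1,0,1],[0,0,0,0,-1,0,1],[0,0,0,0,0,0,1]],
  ],
)

```text
t: 23.78
position: [0.6104, 0.0104, 0.1417]
tcp_rot: [2.076, 2.169, 0.208]
ft_force: [1.6, -0.7, 5.1]
grip_width: 0.642
grip_force: 45.1
```

servo_tool(
  steps=[
    [[0,0,0,0,-1,0,1],[0,0,0,0,-1,0,1],[0,0,0,0,0,0,1]],
  ],
)

```text
t: 24.03
position: [0.6087, 0.0103, 0.1413]
tcp_rot: [2.076, 2.169, 0.209]
ft_force: [4.4, 0.1, 4.6]
grip_width: 0.641
grip_force: 45.1
```

servo_tool(
  steps=[
    [[0,0,0,0,-1,0,1],[0,0,0,0,-0.5,0,1],[0,0,0,0,0,0,1]],
  ],
)

```text
t: 24.28
position: [0.6083, 0.0102, 0.1413]
tcp_rot: [2.075, 2.167, 0.212]
ft_force: [9.9, 0.3, 2.4]
grip_width: 0.639
grip_force: 44.8
```

```bash
python3 go.py 0.0 -0.007 0.083
python3 - <<'E'
from h import *
print(robot.observe()['ft_torque'])
save('side','s7.png');save('wrist','w7.png')
x=cv2.imread('pics/s7.png')[130:250,210:360];y=cv2.imread('pics/w7.png')[40:300,40:300]
cv2.imwrite('pics/m7.png',np.hstack([cv2.resize(x,(400,320),interpolation=2),cv2.resize(y,(400,320),interpolation=2)]))
E
```

```text
t 24.2833 pos board mm [-4.426  -6.5441 85.3658] F board [10.2274 -0.1611  0.4989] q [-0.047   0.0075  1.6146  0.0185  1.326  -0.0928] w 0.6390726090313679
turn [ 0.0045 -0.0003 -0.0019] tool shift mm [-0.4479  4.416   2.3858]
[ 0.19109232 -1.68726338 -0.42894602]
```

View pics/m7.png

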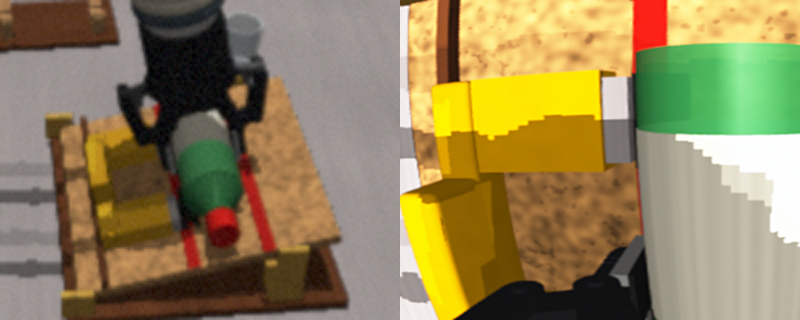

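servo_tool(
  steps=[
    [[0,0,0.006,0,0,0,1],[0,0,0,0,0,0,1]],
  ],
)

```text
t: 24.55
position: [0.6083, 0.0101, 0.1414]
tcp_rot: [2.081, 2.161, 0.212]
ft_force: [10.0, -0.6, 2.3]
grip_width: 0.642
grip_force: 44.8
```

```bash
python3 go.py 0.0 -0.007 0.083;python3 -c "
from h import *
print(robot.observe()['ft_torque'])"
```

```text
t 24.55 pos board mm [-4.4136 -6.6434 85.3938] F board [10.175  -1.0534  0.3395] q [-0.047   0.0076  1.6144  0.018   1.3262 -0.0875] w 0.6419372335600604
turn [ 0.0043  0.0002 -0.0071] tool shift mm [-0.3249  4.4056  2.4129]
[-0.05092747 -1.61016633  0.08228511]
```

servo_tool(
  steps=[
    [[0,0,0,0,0,0,-0.3],[0,0,0,0,0,0,-0.35],[0,0,0,0,0,0,-0.4],[0,0,0,0,0,0,-0.5],[0,0,0,0,0,0,-0.7],[0,0,0,0,0,0,-1],[0,0,0,0,0,0,-1],[0,0,0,0,0,0,-1],[0,0,0,0,0,0,-1]],
  ],
)

```text
t: 25.3
position: [0.6065, 0.0103, 0.14]
tcp_rot: [2.084, 2.165, 0.206]
ft_force: [0.2, 0.1, 0.1]
grip_width: 1.0
grip_force: 0.0
```

```bash
python3 go.py 0.0 -0.007 0.083
python3 - <<'E'
from h import *
save('wrist','w8.png')
x=cv2.imread('pics/w7.png');y=cv2.imread('pics/w8.png')
print(cv2.phaseCorrelate(*[np.float64(cv2.cvtColor(z[80:230,240:420],cv2.COLOR_BGR2GRAY)) for z in(x,y)]))
E
```

```text
t 25.3 pos board mm [-6.4235 -6.4249 84.3569] F board [0.2653 0.1389 0.0899] q [-0.0469  0.0078  1.6162  0.018   1.3304 -0.0875] w 1.0002650297001972
turn [-0.0017 -0.0003 -0.007 ] tool shift mm [-0.5304  6.4298  1.3455]
((4.973315493006012, 0.4666907404897813), 0.777580599759925)
```

servo_tool(
  steps=[
    [[0,0,0,0,2,0,-1],[0,0,0,0,0,-5,-1],[0,0,0,0,0,-12,-1],[0,0,0,0,0,-20,-1],[0,0,0,0,0,-30,-1],[0,0,0,0,0,-30,-1],[0,0,0,0,0,-30,-1],[0,0,0,0,0,0,-1],[0,0,0,0,0,0,-1],[0,0,0,0,0,0,-1]],
  ],
)

```text
t: 26.18
position: [0.5848, 0.0092, 0.2661]
tcp_rot: [2.083, 2.164, 0.208]
ft_force: [-0.1, -0.3, -0.6]
grip_width: 0.999
grip_force: 0.0
```

Run:
```python
from h import *
s=robot.observe()
save('wrist','w9.png');save('side','s9.png')
v=np.load('board.npy');M=(R.from_euler('z',v[3])*R.from_euler('y',-v[4])).as_matrix();b=v[:3]
for t,z in(('bottle',.028),('chock',0),('feet',0)):
    for d in robot.tip_of(t,'wrist')[:2]:
        o,r=ray('wrist',d['centre'],s);o=M.T@(o-b);r=M.T@r;print(t,d['p'],1e3*(o-r*(o[2]-z)/r[2]))
x=cv2.imread('pics/s9.png')[110:270,190:390];y=cv2.imread('pics/w9.png')
cv2.imwrite('pics/m9.png',np.hstack([cv2.resize(x,(400,320),interpolation=2),cv2.copyMakeBorder(cv2.resize(y,(400,300)),0,20,0,0,0)]))
```

```text
bottle 0.88 [-0.04579385  2.77324452 28.        ]
chock 0.72 [-100.75807923    1.68400785    0.        ]
```

View pics/m9.png

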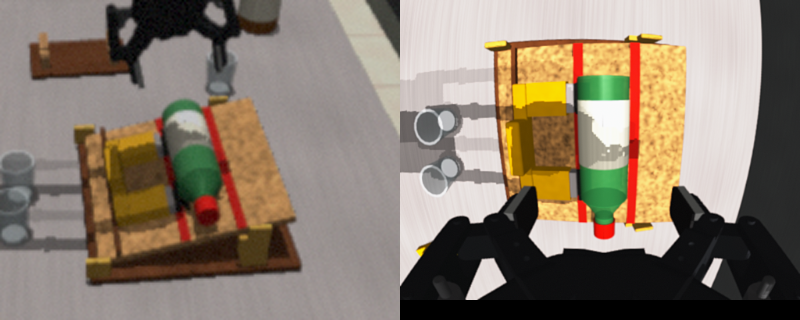

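The bottle rests between the stripes at wrist-panel pixel (603,140), touching both toes. The chock is still against the lip, and the gripper is clear. I'm handing it in.

```bash
python3 -c "
from plant import robot
print(robot.sign_off())"
```

```text
the job is handed in; nothing more can be done
None
```

The chock is backed flat on the lip, and the bottle was pressed at about 10 N against both toes, released and stayed put between the stripes; I handed the job in at about 26 s of the 67 s allowed.

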